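Present the stake anvil over its open bench holder

TASK

Swing the clamp lever of the stake holder fully open, to its stop. Then pick up the small steel anvil, carry it over the row of things standing between it and the holder without disturbing them, and hold it about 1 cm above the mouth of the holder's pocket for a fit check: upright, foot centred over the pocket and square to it, horn pointing away from the lever's pivot post, not touching the holder. Finish like that, still holding the anvil in the gripper; do not lower it in.

Things in the scene. Friction and masses are not known exactly. Their poses are not given: they have to be found in the camera images.
- holder: Fixed bench holder, left or right of the row: dark base plate 112 x 168 x 8 mm, on it an aluminium block 74 x 99 mm, top 40 mm above the bench, with a pocket 46 mm (x) x 71 mm (y), 22 mm deep. Origin on the bench under the pocket's middle, z up. The lever's pivot post stands at the -y end, 64 mm from the pocket's middle; -x is roughly towards the robot.
- pocket_mouth (a point): Middle of the pocket's mouth, level with the block's top face (z = 40 mm), axes as the holder's.
- lever_hinge (a point): Point on the vertical pivot axis of the clamp lever, 64 mm from the pocket's middle towards the holder's -y.
- lever_knob (a point): Point to grip on the lever's upright black knob, 72 mm above the bench: a vertical cylinder 16 mm in diameter, from 53 to 85 mm above the bench, 100 mm from the pivot axis. Moves with the lever. The lever's dark bar below it is 15 mm wide, its top at 51 mm (a collar round the knob's foot at 53 mm).
- lever (a joint): Clamp lever about its vertical pivot, rad. 0: shut, over the pocket along the holder's +y. Grows counterclockwise seen from above, towards the holder's -x side, to the stop at 1.57 (open, pointing along the holder's -x). Light friction (about 1.2 N at the knob); stays where it is left. Starts at 0 to 0.3.
- anvil: Small loose steel anvil, 37 x 88 x 46 mm, about 0.62 kg, standing on its foot. Origin on the underside; horn towards +y, z up. In mm: foot x -18..18, y -44..17, z 0..20; waist above; head x -13..13 (flat upright sides), y -36..9, z 29..46; horn y 6..44, z 35..46. Grip across the 26 mm head at y = -13.5, fingertips above z = 20 (the foot is wider).
- anvil_foot (a point): Middle of the underside of the anvil's foot: 13.5 mm from the anvil's origin towards its -y; axes as the anvil's.
- horn_tip (a point): Tip of the anvil's horn, 44 mm from its origin along +y and 42 mm above the underside.
- block: Loose blackened steel block 36 x 34 x 58 mm standing in the row between anvil and holder (bystander); origin under its middle.
- jar: Loose small jar, 33 mm in diameter, 62 mm high, standing in the row (bystander); origin under its middle.
- cube: Loose steel dapping cube 50 x 50 x 50 mm with round cups, standing in the row (bystander); origin under its middle.

How it is judged:
By the outcome, as a careful person would: the job done as asked, in the order asked, and still so for the second after the job is handed in, while the arm keeps its last pose, push and grip.
It also fails if it takes over 54 s, if anything falls off the work surface, if the arm or the gripper's body presses on something with over 40 N, if the wrist force passes 120 N, or if a joint passes its speed limit or range.

ROBOT

A 6-joint arm with a two-finger parallel gripper is mounted at the origin on a cart in front of the work surface, level with it; the furniture and walls round the work are solid. World frame = base frame: x ahead of the robot, y to its left, z up, the work surface at z = 0. Lengths are in mm, angles in rad, forces in N, time in s.
With the tool pointing down it reaches from about 350 to 875 mm from the base axis. Payload 4.2 kg.
Tool frame: the origin (TCP) lies at the very end of the fingers, on their centre line; the grasp point (between the pads) lies 19 mm behind it; z points along the fingers, y is the line along which they close (so a half turn about z gives the same grasp; the last joint's range is limited). The gripper opens to 85 mm and grips with 20 to 120 N. Pads are 22 mm wide; open, the fingers measure 114 mm over their backs; the gripper's body (76 mm by 85 mm) begins 54 mm behind the grasp point. The pads swing forward as they close: fully open they stand 13 mm farther back than shut.
Start: joints at [-0.948, 0.385, 0.008, 0, -1.194, -0.259], TCP at [222.407, -584.067, 231.312] pointing down, gripper open.
Joint ranges: [-3.14, 3.14], [-1.21, 2.06], [-1.07, 1.41], [-3.16, 2.05], [-2.99, -0.16], [-3.1, 3.1]. Speed limits (rad/s): [2.79, 2.79, 3.14, 3.14, 3.14, 3.14].

INTERFACE

Orientations are given as a unit quaternion [x, y, z, w].
In Python, from bench import read_state, get_image, camera_model, job_done gives the robot as it stands.
- The arm moves only by the shell command python3 -m handwheel 'ROWS'. ROWS is JSON, a list of rows, each a list of 7 numbers: the shift along the tool's x, y, z in m, then the turn, a rotation vector about the tool's x, y, z in rad, then the gripper's target within -1 to 1 (fully open at 1, half-way at 0, shut at -1). In form: [[dx, dy, dz, wx, wy, wz, jaw], ...]. A call has 1 to 10 rows; each row is the pose to reach, as a shift and turn from the pose commanded when the call began, along the tool's axes at that moment; what a row does not reach only later rows make up. A row lasts 1/8 s, in which the tool goes at most 62.5 mm and 10.7 degrees, less where a joint would pass 70% of its speed; a pose out of reach is approached as far as the arm can. A call with a gripper value outside its range is refused whole. The fingers move at their own pace and stop on an object; the grip force is fixed at half the most. Time passes only in rows, so rows that repeat a pose let the fingers close. It gives the time, the measured TCP pose, the force, the opening and the grip force at its end, in the units of the state.
- read_state(): the state, without advancing time (a new reading comes with each control period).
- get_image(name): name is "side" or "top" or "wrist"; returns (picture, depth): 480x640x3 uint8, blue, green, red; 480x640 float32, mm along the optical axis (not along the pixel's ray), 0 where there is no reading.
- camera_model(name): a dict with "K" (3x3 intrinsics, pixels), "rvec" (rotation vector, rad) and "tvec" (3), from world to camera coordinates, as OpenCV has them; the wrist camera has in their place "hand_eye" (4x4, takes a point from camera to tool coordinates, whose origin is the TCP and whose axes are the flange's). Camera axes: x right, y down, z forward; pixel columns grow to the right and rows downward; lengths in mm; the calibration is good to about 2 mm. A picture is of the moment at which its call begins: read the wrist's pose just before it. camera_model takes no time and is no camera call.
- job_done(): hands the job in; it is judged then, once.
The state is a dict: "clock": time; "joints": joint angles; "joint_vel": joint speeds; "joint_efforts": joint torques, N m; "position": TCP position; "ee_rot": TCP orientation; "contact_force": force on the tool from outside, world axes, zero at the start; "wrist_torque": the same for the moment, N m; "gripper_width": finger opening in mm; "grasp_force": force on a finger pad.
Only numpy, scipy, OpenCV 4.12 (cv2) and the standard library are available. Lean on these libraries where they do the work, as an engineer would, in place of code of your own. Each camera call takes 0.05 s, during which the arm holds its last target. There are 200 camera calls.

## Working session

There is one attempt and no reset: what is moved stays moved. The work goes in short steps, Python scripts to look and compute and a shell command to move; the robot and the scene stay as the last step left them, time stands still between calls to the robot, and variables do not carry over. Pictures are saved under pics/ and viewed, at most 10 in all, crops included, and the job is handed in when it is done.

```bash
mkdir -p pics; ls; cat > h.py <<'E'
import numpy as np, cv2
from bench import *
from scipy.spatial.transform import Rotation as R
np.set_printoptions(precision=4,suppress=True)
def cam(n,st=None):
    m=camera_model(n);K=np.array(m["K"],float)
    if n=="wrist":
        st=st or read_state();T=np.eye(4);T[:3,:3]=R.from_quat(st["ee_rot"]).as_matrix();T[:3,3]=st["position"]
        return K,T@np.array(m["hand_eye"],float)
    Rm=cv2.Rodrigues(np.array(m["rvec"],float))[0];t=np.array(m["tvec"],float).ravel()
    T=np.eye(4);T[:3,:3]=Rm.T;T[:3,3]=-Rm.T@t
    return K,T
def onz(c,uv,z):
    K,T=c;d=T[:3,:3]@np.linalg.solve(K,[uv[0],uv[1],1.]);o=T[:3,3]
    return o+d*(z-o[2])/d[2]
def cloud(c,D):
    K,T=c;v,u=np.mgrid[:480,:640];P=np.stack([(u-K[0,2])/K[0,0]*D,(v-K[1,2])/K[1,1]*D,D],-1)
    return P@T[:3,:3].T+T[:3,3]
def proj(c,p):
    K,T=c;q=K@(T[:3,:3].T@(np.array(p,float)-T[:3,3]));return q[:2]/q[2]
E
python3 - <<'E'
from h import *
print(read_state())
for n in("top","side"):
    i,D=get_image(n);cv2.imwrite(f"pics/{n}0.png",i);np.save(f"{n}0.npy",D);K,T=cam(n);print(n,K,T)
E
```

```text
pics
{'clock': 0.0, 'joints': array([-0.9484,  0.3855,  0.0066, -0.0005, -1.194 , -0.2586]), 'joint_vel': array([-0.0011, -0.0014,  0.0002, -0.0013, -0.0007, -0.0007]), 'joint_efforts': array([  0.0011, -39.229 ,  18.8394,   4.186 ,  -0.0047,  -0.    ]), 'position': array([ 222.1951, -583.5343,  230.2163]), 'ee_rot': array([-0.1808,  0.9835,  0.0011, -0.0002]), 'contact_force': array([ 0.3282,  1.0839, -0.7095]), 'wrist_torque': array([ 0.0074, -0.0116, -0.0184]), 'grasp_force': 0.0, 'gripper_width': 85.76321574133043}
top [[531.6259   0.     319.4383]
 [  0.     531.6259 243.3421]
 [  0.       0.       1.    ]] [[   0.02     -0.9856    0.1677  418.4606]
 [  -0.9996   -0.0229   -0.0154 -123.4732]
 [   0.019    -0.1673   -0.9857 1089.7851]
 [   0.        0.        0.        1.    ]]
side [[547.1355   0.     313.6379]
 [  0.     547.1355 241.2544]
 [  0.       0.       1.    ]] [[ -0.9195  -0.2627   0.2923 314.0515]
 [ -0.3929   0.6004  -0.6965 488.7022]
 [  0.0075  -0.7554  -0.6553 638.2868]
 [  0.       0.       0.       1.    ]]
```

View pics/top0.png

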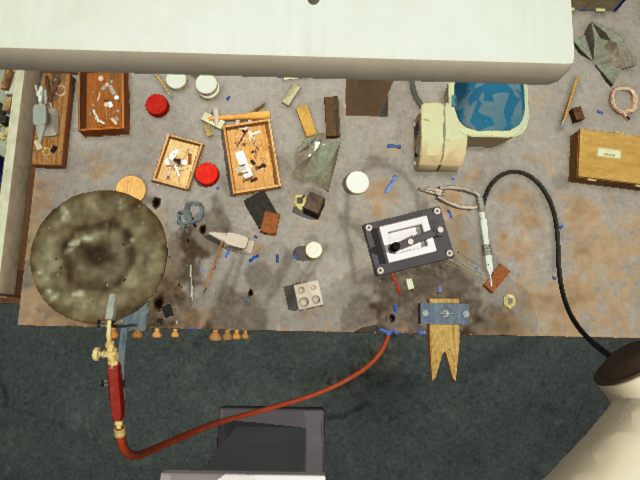

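View pics/side0.png

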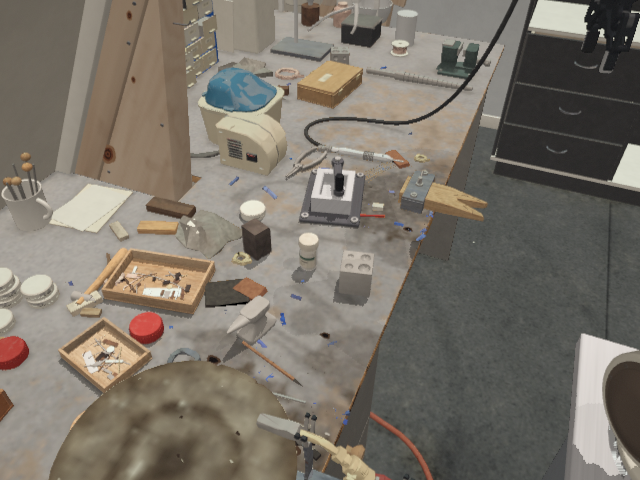

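The top view shows the holder at about (408,243), with the knob at about (395,247) and the pivot to the right. The anvil is at about (232,241). The row between them is the dark block (314,204), jar (313,250) and cube (308,295). I'll enlarge the holder and anvil.

```bash
python3 - <<'E'
from h import *
t=cv2.imread("pics/top0.png");s=cv2.imread("pics/side0.png")
f=lambda i,x,y,w,h:cv2.resize(i[y:y+h,x:x+w],(400,300),interpolation=cv2.INTER_CUBIC)
cv2.imwrite("pics/c1.png",np.vstack([np.hstack([f(t,358,200,100,75),f(t,190,205,80,60)]),np.hstack([f(s,290,150,100,75),f(s,210,285,80,60)])]))
D=np.load("top0.npy");c=cam("top");P=cloud(c,D)
for u,v in[(314,202),(313,250),(308,295),(395,246),(240,240),(236,240),(215,237),(370,260),(441,232),(428,270)]:print(u,v,P[v,u])
E
```

```text
314 202 [ 677.2361 -127.0302   58.3987]
313 250 [ 579.9467 -127.16     60.877 ]
308 295 [ 492.7397 -119.3933   47.7775]
395 246 [ 587.8772 -284.6858   83.0706]
240 240 [598.6651  18.0076  48.3306]
236 240 [599.1217  26.4502  44.621 ]
215 237 [604.0505  68.2467  45.513 ]
370 260 [ 571.4099 -246.0619   -1.1912]
441 232 [ 621.7694 -379.5817   61.1046]
428 270 [ 552.662  -365.5506    3.3165]
```

View pics/c1.png

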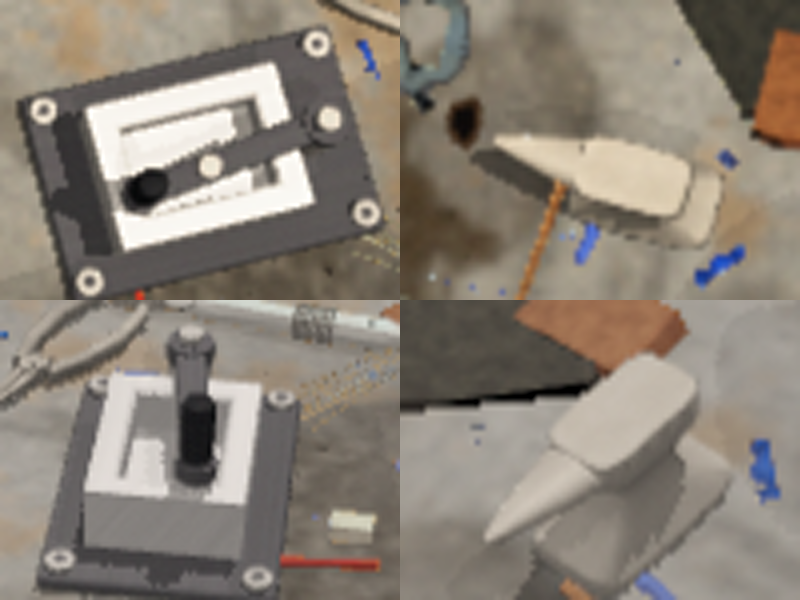

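The crop shows the holder's block face corners clearly, the lever nearly shut with its pivot at the right (−y) end, and the anvil's horn pointing left (+y).

```bash
python3 - <<'E'
from h import *
c=cam("top")
px=[(379.25,227),(426.75,215.75),(436.25,250.75),(388.5,262.5)]
B=np.array([onz(c,p,40) for p in px]);m=B.mean(0);print(B,m)
d=(B[0]+B[3]-B[1]-B[2])/2;print("holder y len",np.hypot(*d[:2]),np.arctan2(d[1],d[0])-np.pi/2)
e=(B[0]+B[1]-B[2]-B[3])/2;print("x len",np.hypot(*e[:2]),np.arctan2(e[1],e[0]))
k=onz(c,(358+150/4,200+185/4),85);print("knob",k); print("pivot", onz(c,(358+328/4,200+119/4),60))
A=np.array([onz(c,(190+(x-400)/5,205+y/5),46) for x,y in[(583,143),(690,165),(686,215),(575,190)]]);a=A.mean(0)
tip=onz(c,(209.4,232.4),42);v=tip-a;print("anvil",a,tip,np.hypot(*v[:2]),np.arctan2(v[1],v[0])-np.pi/2)
s=read_state();M=R.from_quat(s["ee_rot"]).as_matrix();print(M)
E
```

```text
[[ 633.2629 -259.8625   40.    ]
 [ 658.8428 -356.416    40.    ]
 [ 587.379  -374.5549   40.    ]
 [ 561.4356 -278.4453   40.    ]] [ 610.2301 -317.3197   40.    ]
holder y len 99.71671992819746 0.26131220144195
x len 73.96083501464378 0.25087484035647234
knob [ 587.0879 -285.338    85.    ]
pivot [ 626.4844 -377.9495   60.    ]
anvil [597.6219  24.8115  46.    ] [613.7478  80.5324  42.    ] 58.00751874433711 -0.28170867434639835
[[-0.9346 -0.3557 -0.0008]
 [-0.3557  0.9346  0.0018]
 [ 0.0001  0.002  -1.    ]]
```

```bash
python3 -m handwheel '[[-0.06,0.02,0,0,0,0,0],[-0.12,0.04,0,0,0,0,0],[-0.18,0.06,0,0,0,0,0],[-0.24,0.08,0,0,0,0,0],[-0.30,0.10,0.02,0,0,0,0],[-0.35,0.117,0.04,0,0,0,0],[-0.40,0.134,0.06,0,0,0,0],[-0.447,0.149,0.08,0,0,0,0],[-0.447,0.149,0.08,0,0,0,0],[-0.447,0.149,0.08,0,0,0,0]]'
python3 - <<'E'
from h import *
s=read_state();c=cam("wrist",s);i,D=get_image("wrist");cv2.imwrite("pics/w1.png",i);P=cloud(c,D)
print(s["clock"],s["position"],R.from_quat(s["ee_rot"]).as_matrix(),s["gripper_width"])
g=(D>0)&(P[...,2]>80)&(P[...,2]<90)&(np.hypot(P[...,0]-587,P[...,1]+285)<40)
print(g.sum(),np.median(P[g],0) if g.any() else "",P[g].min(0) if g.any() else "",P[g].max(0) if g.any() else "",proj(c,[587,-285,85]))
E
```

```text
clock: 1.35
position: [586.8, -285.7, 150.9]
ee_rot: [-0.181, 0.983, 0.0, -0.001]
contact_force: [-0.6, 0.1, -0.2]
gripper_width: 43.0
grasp_force: 0.0
1.35 [ 586.8176 -285.7357  150.9112] [[-0.9344 -0.3562 -0.0012]
 [-0.3562  0.9344  0.0001]
 [ 0.001   0.0005 -1.    ]] 42.997443063653044
480 [ 589.2872 -284.1028   84.3841] [ 582.3564 -291.5536   80.07  ] [ 597.6555 -275.9362   86.6488] [324.3417 258.3974]
```

View pics/w1.png

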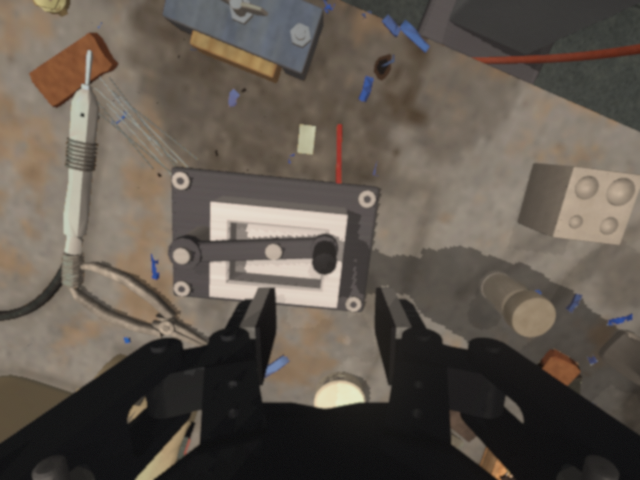

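The wrist view shows the knob top at (324,258), which matches the projected estimate. Next I go down and grip it.

```bash
python3 -m handwheel '[[-0.001,0,0.05,0,0,0,0],[-0.001,0,0.08,0,0,0,0],[-0.001,0,0.094,0,0,0,0],[-0.001,0,0.094,0,0,0,0],[-0.001,0,0.094,0,0,0,-1],[-0.001,0,0.094,0,0,0,-1],[-0.001,0,0.094,0,0,0,-1],[-0.001,0,0.094,0,0,0,-1],[-0.001,0,0.094,0,0,0,-1]]'
python3 - <<'E'
from h import *
s=read_state();p=s["position"];M=R.from_quat(s["ee_rot"]).as_matrix()
h=np.array([626.4,-379.2]);r=p[:2]-h;print(p,np.hypot(*r),np.arctan2(r[1],r[0])-np.pi/2-.256)
a0=np.arctan2(r[1],r[0]);rr=np.hypot(*r);aE=np.pi+.256
for k in range(1,15):
    a=a0+(aE-a0)*k/14;q=h+rr*np.array([np.cos(a),np.sin(a)])-p[:2]
    print(k,round(a-1.5708-.256,3),M[:2,:2].T@q/1000)
E
```

```text
clock: 2.52
position: [589.0, -285.7, 59.3]
ee_rot: [-0.181, 0.983, -0.001, 0.001]
contact_force: [-0.5, 1.6, 5.7]
gripper_width: 14.2
grasp_force: 58.7
[ 588.9787 -285.7207   59.2977] 100.69124733786744 0.12477896522437049
1 0.228 [ 0.0104 -0.0007]
2 0.331 [ 0.0206 -0.0025]
3 0.435 [ 0.0306 -0.0053]
4 0.538 [ 0.0403 -0.0091]
5 0.641 [ 0.0495 -0.0139]
6 0.744 [ 0.0582 -0.0197]
7 0.848 [ 0.0662 -0.0263]
8 0.951 [ 0.0735 -0.0337]
9 1.054 [ 0.08   -0.0418]
10 1.158 [ 0.0856 -0.0505]
11 1.261 [ 0.0904 -0.0598]
12 1.364 [ 0.0941 -0.0695]
13 1.468 [ 0.0968 -0.0795]
14 1.571 [ 0.0984 -0.0898]
```

```bash
python3 -m handwheel '[[0.0104,-0.0007,0,0,0,0,-1],[0.0206,-0.0025,0,0,0,0,-1],[0.0306,-0.0053,0,0,0,0,-1],[0.0403,-0.0091,0,0,0,0,-1],[0.0495,-0.0139,0,0,0,0,-1],[0.0582,-0.0197,0,0,0,0,-1],[0.0662,-0.0263,0,0,0,0,-1],[0.0735,-0.0337,0,0,0,0,-1],[0.08,-0.0418,0,0,0,0,-1],[0.0856,-0.0505,0,0,0,0,-1]]'
```

```text
clock: 3.78
position: [522.2, -361.7, 59.0]
ee_rot: [-0.182, 0.983, 0.002, -0.004]
contact_force: [-11.3, 3.3, 13.2]
gripper_width: 14.0
grasp_force: 58.3
```

```bash
python3 -m handwheel '[[0.0048,-0.0093,0,0,0,0,-1],[0.0085,-0.019,0,0,0,0,-1],[0.0112,-0.029,0,0,0,0,-1],[0.0128,-0.0393,0,0,0,0,-1],[0.0128,-0.0393,0,0,0,0,-1],[0.0128,-0.0393,0,0,0,0,-1]]'
```

```text
clock: 4.53
position: [520.3, -405.8, 59.0]
ee_rot: [-0.18, 0.984, 0.002, -0.007]
contact_force: [-18.1, -4.8, 14.1]
gripper_width: 12.3
grasp_force: 59.0
```

```bash
python3 -m handwheel '[[0.0128,-0.0393,0,0,0,0,0],[0,0,0,0,0,0,0],[0,0,0,0,0,0,0],[0,0,-0.05,0,0,0,0],[0,0,-0.1,0,0,0,0],[0,0,-0.1,0,0,0,0]]' >/dev/null; echo skip
```

```text
skip
```

I made a mistake there: the first row carried over an old shift. I'll check the state and the lever's position.

```bash
python3 - <<'E'
from h import *
s=read_state();c=cam("wrist",s);i,D=get_image("wrist");cv2.imwrite("pics/w2.png",i);P=cloud(c,D)
print(s["clock"],s["position"],s["contact_force"],s["gripper_width"])
g=(D>0)&(P[...,2]>78)&(P[...,2]<92)&(np.hypot(P[...,0]-530,P[...,1]+404)<60)
print(g.sum(),np.median(P[g],0),P[g].min(0),P[g].max(0),proj(c,[529.7,-404.5,85]),proj(c,[626.4,-379.2,60]))
E
```

```text
5.275 [ 530.8256 -406.2012  163.289 ] [ 0.6507 -0.4156 -0.4665] 42.44618142866313
449 [ 528.5001 -364.3766   84.3378] [ 521.6714 -371.2313   78.0073] [ 537.055  -356.1711   86.4323] [327.6232 250.2621] [313.8263 360.2302]
```

View pics/w2.png

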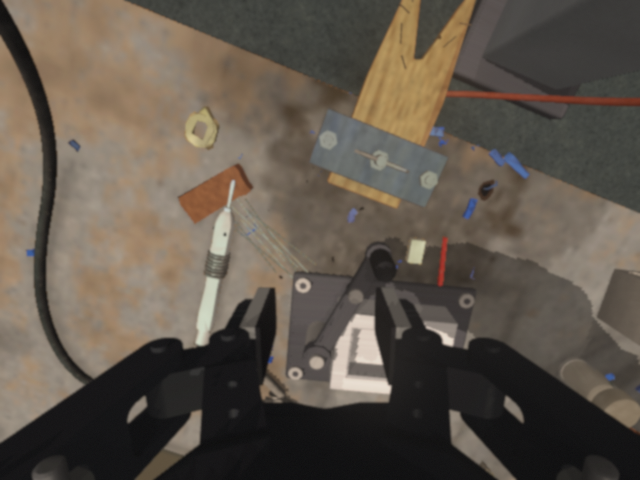

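The wrist view shows the knob at (383,262), about 1.16 rad. My misplaced row had dragged it back. I'll straddle it again and push it to the stop with a finger's inner face.

```bash
python3 -m handwheel '[[-0.013,0.04,0,0,0,0,0],[-0.013,0.04,0,0,0,0,0],[-0.013,0.04,0.05,0,0,0,0],[-0.013,0.04,0.105,0,0,0,0],[-0.013,0.04,0.105,0,0,0,0]]'; python3 -m handwheel '[[0.002,-0.012,0,0,0,0,0],[0.005,-0.022,0,0,0,0,0],[0.009,-0.032,0,0,0,0,0],[0.013,-0.042,0,0,0,0,0],[0.0135,-0.048,0,0,0,0,0],[0.0135,-0.048,0,0,0,0,0]]'
```

```text
clock: 5.95
position: [522.1, -361.2, 46.7]
ee_rot: [-0.18, 0.984, 0.003, -0.005]
contact_force: [0.5, 0.6, 0.4]
gripper_width: 42.5
grasp_force: 0.0
clock: 6.7
position: [530.7, -412.8, 52.4]
ee_rot: [-0.181, 0.984, -0.0, 0.0]
contact_force: [-0.7, 0.0, -0.4]
gripper_width: 42.8
grasp_force: 0.0
```

```bash
python3 -m handwheel '[[0,-0.003,-0.003,0,0,0,0],[0,-0.006,-0.003,0,0,0,0],[0,-0.009,-0.003,0,0,0,0],[0,-0.009,-0.003,0,0,0,0],[0,-0.009,-0.003,0,0,0,0]]'
```

```text
clock: 7.32
position: [532.5, -418.2, 55.2]
ee_rot: [-0.181, 0.983, 0.002, -0.001]
contact_force: [-3.0, 7.2, 3.5]
gripper_width: 43.1
grasp_force: 4.0
```

```bash
python3 -m handwheel '[[0,-0.005,0,0,0,0,0],[0,-0.005,0,0,0,0,0]]'; python3 -m handwheel '[[0,0.015,0,0,0,0,0],[0,0.015,0,0,0,0,0],[0,0.015,-0.05,0,0,0,0],[0,0.015,-0.1,0,0,0,0],[0,0.015,-0.12,0,0,0,0],[0,0.015,-0.12,0,0,0,0],[0,0.015,-0.12,0,0,0,0]]'; python3 - <<'E'
from h import *
s=read_state();c=cam("wrist",s);i,D=get_image("wrist");P=cloud(c,D)
g=(D>0)&(P[...,2]>78)&(P[...,2]<92)&(np.hypot(P[...,0]-530,P[...,1]+404)<60)
k=(P[g].min(0)+P[g].max(0))/2;r=k[:2]-[626.4,-379.2];print(g.sum(),k,np.arctan2(r[1],r[0])%6.2832-np.pi/2-.256)
print(s["position"],R.from_quat(s["ee_rot"]).as_matrix())
E
```

```text
clock: 7.58
position: [532.5, -418.5, 54.8]
ee_rot: [-0.181, 0.983, 0.006, -0.004]
contact_force: [-5.2, 21.1, 11.3]
gripper_width: 42.7
grasp_force: 10.6
clock: 8.45
position: [529.4, -411.0, 173.7]
ee_rot: [-0.181, 0.984, 0.001, -0.001]
contact_force: [-0.4, 0.2, -0.4]
gripper_width: 43.1
grasp_force: 0.0
407 [ 532.1998 -402.122    82.3153] 1.5535053965431385
[ 529.4047 -411.0426  173.6775] [[-0.9348 -0.3551 -0.0019]
 [-0.3551  0.9348  0.0013]
 [ 0.0013  0.0019 -1.    ]]
```

```bash
python3 -m handwheel '[[-0.027,0.048,-0.03,0,0,-0.11,1],[-0.055,0.096,-0.03,0,0,-0.23,1],[-0.082,0.144,-0.03,0,0,-0.35,1],[-0.109,0.192,-0.03,0,0,-0.46,1],[-0.137,0.24,-0.03,0,0,-0.58,1],[-0.164,0.287,-0.03,0,0,-0.7,1],[-0.191,0.335,0,0,0,-0.81,1],[-0.2185,0.383,0.03,0,0,-0.925,1],[-0.2185,0.383,0.03,0,0,-0.925,1],[-0.2185,0.383,0.03,0,0,-0.925,1]]'
python3 - <<'E'
from h import *
s=read_state();c=cam("wrist",s);i,D=get_image("wrist");P=cloud(c,D);cv2.imwrite("pics/w3.png",i)
print(s["position"],R.from_quat(s["ee_rot"]).as_matrix())
g=(D>0)&(P[...,2]>42)&(P[...,2]<52)&(np.hypot(P[...,0]-597.6,P[...,1]-24.8)<45)
q=P[g][:,:2].astype(np.float32);print(g.sum(),cv2.minAreaRect(q),q.mean(0),np.median(P[g][:,2]))
for p in([597.6,24.8,46],[613.7,80.5,42]):print(proj(c,p))
E
```

```text
clock: 9.75
position: [597.7, 24.5, 144.3]
ee_rot: [-0.601, 0.799, 0.0, -0.001]
contact_force: [0.1, -0.6, 0.4]
gripper_width: 85.5
grasp_force: 0.0
[597.7466  24.5406 144.259 ] [[-0.2779 -0.9606 -0.0019]
 [-0.9606  0.2779 -0.001 ]
 [ 0.0015  0.0016 -1.    ]]
2635 ((602.3081665039062, 37.24320602416992), (63.17913055419922, 25.846132278442383), 75.58893585205078) [601.3055  33.7085] 46.18985882962099
[324.796 242.967]
[324.8505 315.0544]
```

View pics/w3.png

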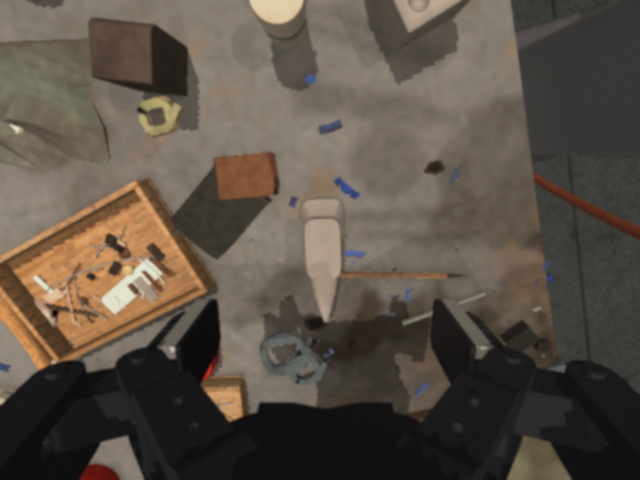

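The wrist view shows the head centred at about (322,248), the horn tip at (325,320) and the foot tail at (323,200). That puts the anvil 4 mm further along the horn than I estimated, with yaw nearly right. I'll descend and grip.

```bash
python3 -m handwheel '[[-0.004,-0.001,0.05,0,0,-0.015,1],[-0.004,-0.001,0.09,0,0,-0.015,1],[-0.004,-0.001,0.12,0,0,-0.015,1],[-0.004,-0.001,0.12,0,0,-0.015,1],[-0.004,-0.001,0.12,0,0,-0.015,-1],[-0.004,-0.001,0.12,0,0,-0.015,-1],[-0.004,-0.001,0.12,0,0,-0.015,-1],[-0.004,-0.001,0.12,0,0,-0.015,-1],[-0.004,-0.001,0.12,0,0,-0.015,-1],[-0.004,-0.001,0.12,0,0,-0.015,-1]]'
```

```text
clock: 11.05
position: [601.0, 28.4, 26.7]
ee_rot: [-0.607, 0.795, -0.001, 0.001]
contact_force: [-0.7, -0.1, 6.0]
gripper_width: 23.1
grasp_force: 59.6
```

```bash
python3 -m handwheel '[[0,0,0,0,0,0,-0.1],[0,0,0,0,0,0,-0.1],[0,0,0.002,0,0,0,-0.1],[0,0,0.002,0,0,0,-0.1]]';python3 -m handwheel '[[0,0,0,0,0,0,-1],[0,0,0,0,0,0,-1],[0,0,0,0,0,0,-1],[0,0,0,0,0,0,-1],[0,0,-0.02,0,0,0,-1],[0,0,-0.02,0,0,0,-1],[0,0,-0.02,0,0,0,-1]]'
```

```text
clock: 11.55
position: [599.8, 28.1, 22.8]
ee_rot: [-0.607, 0.795, 0.0, -0.0]
contact_force: [0.1, 1.0, 0.7]
gripper_width: 38.5
grasp_force: 0.0
clock: 12.42
position: [598.4, 28.1, 41.7]
ee_rot: [-0.606, 0.795, 0.001, -0.002]
contact_force: [0.2, -0.7, -8.0]
gripper_width: 23.3
grasp_force: 59.7
```

```bash
python3 -m handwheel '[[0,0,-0.04,0,0,0,-1],[0,0,-0.08,0,0,0,-1],[0,0,-0.12,0,0,0,-1],[0,0,-0.14,0,0,0,-1],[0.03,-0.009,-0.14,0,0,0,-1],[0.07,-0.022,-0.14,0,0,-0.08,-1],[0.11,-0.034,-0.14,0,0,-0.18,-1],[0.15,-0.047,-0.14,0,0,-0.28,-1],[0.18,-0.056,-0.14,0,0,-0.36,-1],[0.2,-0.062,-0.14,0,0,-0.4,-1]]'
python3 - <<'E'
from h import *
s=read_state();M=R.from_quat(s["ee_rot"]).as_matrix();print(s["joints"]);print(M);d=np.array([610.2,-317.3,180])-s["position"];print(M.T@d);a=np.arctan2(-M[1,0],-M[0,0])-np.pi/2;print("yaw",a)
E
```

```text
clock: 13.68
position: [605.6, -182.3, 180.8]
ee_rot: [0.752, -0.659, -0.002, 0.001]
contact_force: [0.2, -0.3, -7.2]
gripper_width: 23.4
grasp_force: 60.4
[-0.0375  0.4365 -0.0411 -0.0013 -1.0978  0.1707]
[[ 0.1322 -0.9912 -0.0045]
 [-0.9912 -0.1322  0.0013]
 [-0.0019  0.0043 -1.    ]]
[134.4496  13.2417   0.6014]
yaw 0.13254807307370653
```

```bash
python3 -m handwheel '[[0.03,0.003,0,0,0,-0.03,-1],[0.07,0.007,0,0,0,-0.06,-1],[0.11,0.011,0,0,0,-0.1,-1],[0.134,0.013,0,0,0,-0.123,-1],[0.134,0.013,0,0,0,-0.123,-1],[0.134,0.013,0,0,0,-0.123,-1]]'
python3 - <<'E'
from h import *
s=read_state();c=cam("wrist",s);i,D=get_image("wrist");cv2.imwrite("pics/w4.png",i);np.save("w4.npy",D)
M=R.from_quat(s["ee_rot"]).as_matrix();print(M,s["position"],"yaw",np.arctan2(-M[1,0],-M[0,0])-np.pi/2)
i2,D2=get_image("side");cv2.imwrite("pics/side4.png",i2);np.save("side4.npy",D2)
f=lambda i,x,y,w,h:cv2.resize(i[y:y+h,x:x+w],(400,400),interpolation=cv2.INTER_CUBIC)
cv2.imwrite("pics/c4.png",np.hstack([f(i,140,120,360,360),f(i2,270,80,160,160)]))
h=np.array([610.2,-317.3,0]);ca,sa=np.cos(.256),np.sin(.256);Rz=np.array([[ca,-sa,0],[sa,ca,0],[0,0,1]])
for q in[(-37,-49.5,40),(37,-49.5,40),(37,49.5,40),(-37,49.5,40),(-18,-64,46)]:print(q,proj(c,h+Rz@np.array(q)),proj(cam("side"),h+Rz@np.array(q)))
E
```

```text
clock: 14.42
position: [611.1, -314.9, 181.3]
ee_rot: [0.791, -0.611, -0.002, 0.0]
contact_force: [-0.1, -0.0, -7.8]
gripper_width: 23.3
grasp_force: 60.3
[[ 0.2527 -0.9676 -0.0033]
 [-0.9676 -0.2527  0.002 ]
 [-0.0027  0.0027 -1.    ]] [ 611.0884 -314.8932  181.2611] yaw 0.2554202113733761
(-37, -49.5, 40) [374.2178 163.6365] [356.3655 170.8763]
(37, -49.5, 40) [279.5418 163.7367] [319.0088 167.5655]
(37, 49.5, 40) [283.6861 281.8429] [311.4812 196.9684]
(-37, 49.5, 40) [369.9614 281.6859] [351.547  200.7562]
(-18, -64, 46) [350.8271 144.4557] [347.6128 163.4389]
```

View pics/c4.png

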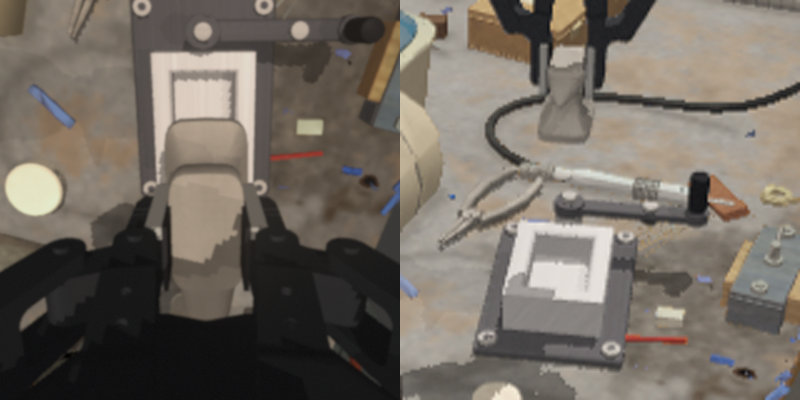

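The crop shows the lever perpendicular at its stop, and the anvil upright with its horn away from the pivot post. The block's corners sit about 2–3 mm from my estimate. I'll go down to about 15 mm above and compare foot and pocket directly.

```bash
python3 -m handwheel '[[0,-0.0015,0.03,0,0,0,-1],[0,-0.0015,0.06,0,0,0,-1],[0,-0.0015,0.085,0,0,0,-1],[0,-0.0015,0.103,0,0,0,-1],[0,-0.0015,0.103,0,0,0,-1],[0,-0.0015,0.103,0,0,0,-1]]'
python3 - <<'E'
from h import *
s=read_state();c=cam("wrist",s);i,D=get_image("wrist");i2,D2=get_image("side");i3,_=get_image("top")
cv2.imwrite("pics/w5.png",i);cv2.imwrite("pics/s5.png",i2);cv2.imwrite("pics/t5.png",i3);np.save("s5d.npy",D2);np.save("w5d.npy",D);np.savez("w5.npz",K=c[0],T=c[1])
f=lambda i,x,y,w,h:cv2.resize(i[y:y+h,x:x+w],(400,600),interpolation=cv2.INTER_CUBIC)
cv2.imwrite("pics/c5.png",np.hstack([f(i,220,120,200,300),f(i2,290,110,80,120)]))
print(s["position"])
E
```

```text
clock: 15.28
position: [614.6, -315.5, 81.7]
ee_rot: [0.792, -0.611, 0.001, -0.0]
contact_force: [1.4, -0.5, -6.6]
gripper_width: 23.4
grasp_force: 60.3
[ 614.567  -315.476    81.7369]
```

View pics/c5.png

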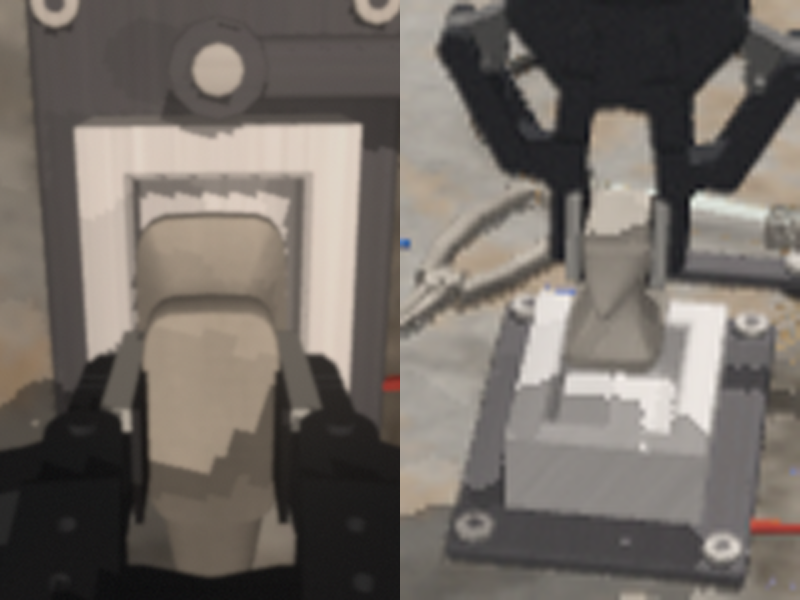

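The left crop shows pocket mouth corners at (128,175) and (312,175) and foot edges at x≈138 to 284. The right crop shows the foot's front bottom edge from (565,358) to (658,370), and block top corners at (505,437), (710,447), (535,290) and (727,305). I'll compute the offsets from these.

```bash
python3 - <<'E'
from h import *
s=read_state();p=s["position"];print(p,s["clock"])
z=np.load("w5.npz");W=(z["K"],z["T"]);S=cam("side")
ca,sa=np.cos(.256),np.sin(.256);Rz=np.array([[ca,-sa],[sa,ca]])
f=lambda P:Rz.T@(P[:2]-[610.2,-317.3])
w=lambda x,y,h:f(onz(W,(220+x/2,120+y/2),h)); sd=lambda x,y,h:f(onz(S,(290+(x-400)/5,110+y/5),h))
print("tool",f(p))
print("wrist block",w(75,125,40),w(362,125,40),"pocket",w(128,175,40),w(312,175,40))
print("wrist foot sides",w(138,270,60),w(284,270,60),"back top",w(211,213,78),"head",w(142,320,104),w(280,320,104),"headback",w(211,297,104))
print("side block",[sd(*q,40) for q in[(505,437),(710,447),(727,305),(535,290)]])
for h in(56,58,60):print("side foot",h,sd(565,358,h),sd(658,370,h))
D=np.load("s5d.npy");P=cloud(S,D);
v,u=np.mgrid[:480,:640]
g=(u>318)&(u<346)&(v>150)&(v<190)&(P[...,2]>52)&(P[...,2]<110)&(np.hypot(P[...,0]-612,P[...,1]+310)<50)
Q=P[g];q=(Q[:,:2]-[610.2,-317.3])@Rz;print("side cloud zmin",np.percentile(Q[:,2],[0,2,5]),"ymax",np.percentile(q[Q[:,2]<78][:,1],[50,95,100]))
D=np.load("w5d.npy");P=cloud(W,D);v,u=np.mgrid[:480,:640]
g=(u>285)&(u<362)&(v>220)&(v<300)&(D>0)&(P[...,2]>95)
q=(P[g][:,:2]-[610.2,-317.3])@Rz;print("head top z",np.median(P[g][:,2]),q.min(0),q.max(0),cv2.minAreaRect(q.astype(np.float32)))
E
```

```text
[ 614.3183 -315.4893   81.8871] 15.425
tool [4.4426 0.7089]
wrist block [ 39.992  -47.2497] [-33.9272 -47.302 ] pocket [ 26.7299 -34.2487] [-21.5653 -34.2901]
wrist foot sides [ 22.6318 -14.4254] [-12.8192 -14.4665] back top [  4.8992 -32.7574] head [ 17.3811 -18.8107] [ -7.6508 -18.8439] headback [  4.8659 -23.2469]
side block [array([37.6731, 50.9595]), array([-37.4242,  45.2358]), array([-35.1674, -48.7658]), array([ 40.6983, -47.3377])]
side foot 56 [19.8901 20.1543] [-15.1058  22.3975]
side foot 58 [19.5388 23.0208] [-15.3369  25.2564]
side foot 60 [19.1874 25.8873] [-15.5681  28.1152]
side cloud zmin [57.4038 60.4    62.3314] ymax [19.7718 30.2657 32.6165]
head top z 104.51113139043451 [ -8.9066 -21.7338] [20.4    -8.8457] ((5.8251752853393555, -15.358787536621094), (29.300006866455078, 12.690417289733887), 0.7493187785148621)
```

```bash
python3 - <<'E'
from h import *
z=np.load("w5.npz");W=(z["K"],z["T"]);S=cam("side")
ca,sa=np.cos(.256),np.sin(.256);Rz=np.array([[ca,-sa],[sa,ca]])
v,u=np.mgrid[:480,:640]
P=cloud(W,np.load("w5d.npy"));g=(u>297)&(u<354)&(v>275)&(v<345)&(P[...,2]>95)&(P[...,2]<115)
q=np.c_[(P[g][:,:2]-[610.2,-317.3])@Rz,np.ones(g.sum())];print("head plane slope",np.linalg.lstsq(q,P[g][:,2],rcond=None)[0],q[:,:2].min(0),q[:,:2].max(0))
P=cloud(S,np.load("s5d.npy"))
for r in range(166,188,2):
    c=332;p=P[r,c];print(r,p[2],Rz.T@(p[:2]-[610.2,-317.3]))
i=cv2.imread("pics/s5.png")[135:195,310:370];cv2.imwrite("pics/c6.png",cv2.resize(i,(600,600),interpolation=cv2.INTER_CUBIC))
E
```

```text
head plane slope [  0.0008  -0.0055 104.6769] [ -5.687  -21.0714] [15.3377  7.8323]
166 104.31238520559987 [ 2.1461 39.0922]
168 104.29748778641624 [ 1.3672 45.4166]
170 102.97150619632146 [ 0.7999 49.7068]
172 99.1524169657016 [ 0.6202 50.2458]
174 70.24449369043691 [ 4.2654 13.6643]
176 69.92154251453712 [ 3.5154 19.6797]
178 67.81712655028491 [ 3.0391 23.0422]
180 65.93635158270718 [ 2.5315 26.713 ]
182 63.300755224832756 [ 2.1373 29.2805]
184 60.33680836199255 [ 1.7913 31.3772]
186 16.82255705830437 [  7.298  -23.8484]
```

View pics/c6.png

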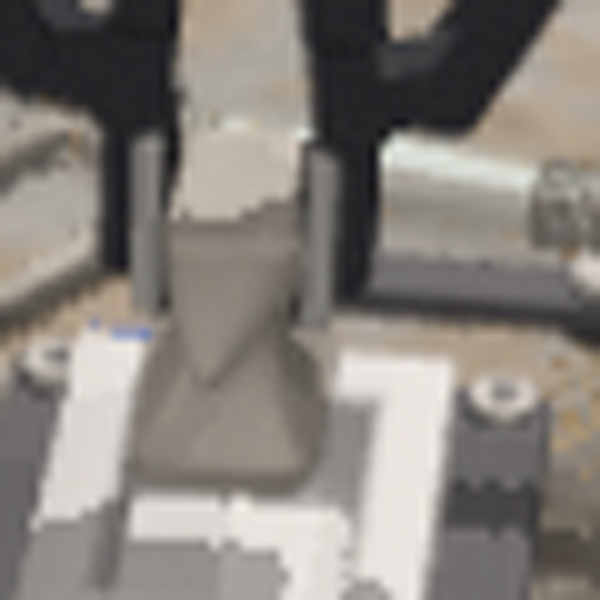

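The crop shows the horn tip at (210,385), the foot's bottom edge at y≈480 and the anvil level. I'll apply small corrections and go down to 1 cm.

```bash
python3 -m handwheel '[[-0.001,0.001,0.004,0,0,0,-1],[-0.002,0.0015,0.0085,0,0,0,-1],[-0.002,0.0015,0.0085,0,0,0,-1],[-0.002,0.0015,0.0085,0,0,0,-1],[-0.002,0.0015,0.0085,0,0,0,-1]]'
python3 - <<'E'
from h import *
s=read_state();W=cam("wrist",s);i,D=get_image("wrist");i2,_=get_image("side");P=cloud(W,D)
M=R.from_quat(s["ee_rot"]).as_matrix();print(s["position"],"yaw",np.arctan2(-M[1,0],-M[0,0])-np.pi/2)
ca,sa=np.cos(.256),np.sin(.256);Rz=np.array([[ca,-sa],[sa,ca]]);q=(P[...,:2]-[610.2,-317.3])@Rz;z=P[...,2];ok=D>0
b=ok&(abs(z-40)<4)&(q[...,1]<-38)&(q[...,1]>-46)&(abs(q[...,0])<50);print("block top z,x range",np.median(z[b]),np.percentile(q[b][:,0],[1,99]))
v,u=np.mgrid[:480,:640]
h=ok&(u>285)&(u<362)&(v>260)&(v<320)&(z>88);print("head z,x range",np.median(z[h]),np.percentile(q[h][:,0],[1,99]))
np.savez("w6.npz",K=W[0],T=W[1])
f=lambda i,x,y,w,h:cv2.resize(i[y:y+h,x:x+w],(400,600),interpolation=cv2.INTER_CUBIC)
cv2.imwrite("pics/c7.png",np.hstack([f(i,220,120,200,300),f(i2,290,110,80,120)]))
E
```

```text
clock: 16.05
position: [611.7, -313.8, 72.0]
ee_rot: [0.792, -0.611, 0.0, -0.0]
contact_force: [0.8, 0.1, -6.0]
gripper_width: 23.0
grasp_force: 60.3
[ 611.6909 -313.7651   71.9737] yaw 0.2560674318069651
block top z,x range 39.85218893871385 [-33.1229  39.4356]
head z,x range 94.86735495446551 [-9.8036 16.4396]
```

View pics/c7.png

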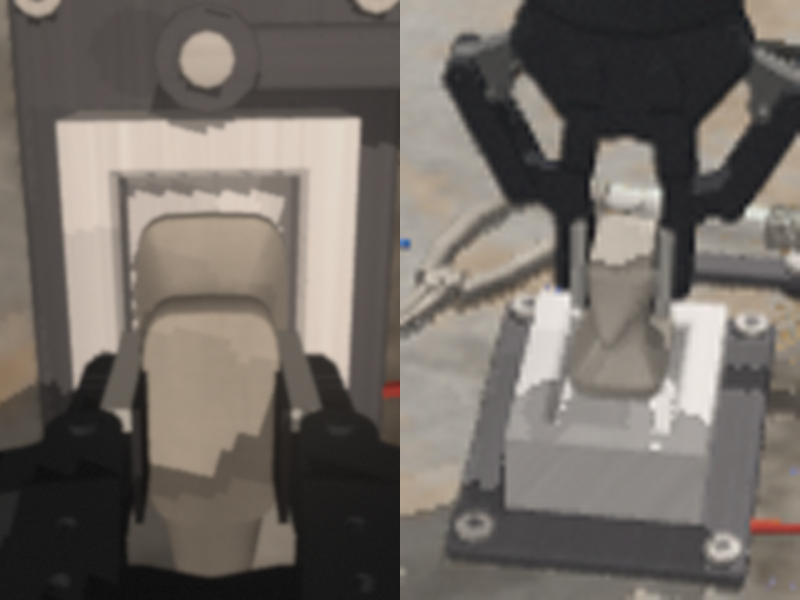

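```bash
python3 - <<'E'
from h import *
z=np.load("w6.npz");W=(z["K"],z["T"]);S=cam("side");ca,sa=np.cos(.256),np.sin(.256);Rz=np.array([[ca,-sa],[sa,ca]])
f=lambda P:(Rz.T@(P[:2]-[610.2,-317.3]))[1]
w=lambda x,y,h:f(onz(W,(220+x/2,120+y/2),h)); sd=lambda x,y,h:f(onz(S,(290+(x-400)/5,110+y/5),h))
print("wrist: block",w(208,119,40)+49.5,"pocket",w(208,173,40)+35.5,"head",w(210,297,95)+22.5,"foottop",w(210,213,69)+30.5)
print("side: block front/back",sd(615,442,40)-49.5,sd(630,297,40)+49.5,"foot front",sd(618,395,49)-30.5,"horn",sd(607,345,91)-57.5)
i,D=get_image("side");P=cloud(S,D);q=(P[...,:2]-[610.2,-317.3])@Rz
for r in range(174,202,2):print(r,P[r,333,2].round(1),q[r,333].round(1))
E
```

```text
wrist: block 2.196317103646784 pocket 1.4573732462169033 head 1.312596772495752 foottop -0.05695152362200773
side: block front/back -1.8407465545085557 1.1566854579857946 foot front 0.1828222399780728 horn 2.5804025111430136
174 94.6 [-1.2 49.4]
176 92.7 [-1.7 52.9]
178 91.9 [-2.3 57.8]
180 60.1 [ 1.6 18. ]
182 58.9 [ 1.  22.7]
184 57.1 [ 0.4 26.4]
186 56.5 [-0.2 31.9]
188 52.0 [-0.4 32. ]
190 17.1 [  3.7 -10.5]
192 17.2 [ 2.9 -3.7]
194 17.6 [2.  3.4]
196 40.3 [-1.8 40.7]
198 40.7 [-2.6 47.4]
200 38.5 [-3.1 50.5]
```

```bash
python3 -m handwheel '[[0,0,0,0,0,0,-1],[0,0,0,0,0,0,-1],[0,0,0,0,0,0,-1],[0,0,0,0,0,0,-1]]'; python3 -c "
from bench import *;print(job_done())"
```

```text
clock: 16.7
position: [611.5, -313.7, 71.8]
ee_rot: [0.792, -0.611, -0.0, -0.0]
contact_force: [-0.3, -0.2, -7.9]
gripper_width: 23.6
grasp_force: 60.3
the job is handed in; nothing more can be done
None
```

I handed the job in at 16.7 s: the lever is open to its stop, and the anvil is held upright about 9 mm above the pocket mouth, square, centred to within about 1–2 mm by the cameras, horn away from the pivot post; a mistyped row dragged the lever back to about 1.16 rad, so I pushed it to the stop again before picking up the anvil, and I carried the anvil well above the row but did not look at it again afterwards.

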